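Load the last spindle of bangles and lid the tub

TASK

Two white tubs stand open on the packing bench: one already has a layer of blue bangles in its bottom, the other is empty. Stand the spindle that carries the bangles upright in the tub with the bangles, on top of that layer, then close the same tub with the large lid so that it sits flat and fully home on the rim. The empty spindle, the empty tub and the small lid are not needed.

Things in the scene. Friction and masses are not known exactly. Their poses are not given: they have to be found in the camera images.
- tub_rim (a point): Tub to fill and close: round white plastic, 150 mm outside, 142 mm inside diameter, 130 mm tall, straight-sided, loose, 0.8 kg. A firm level layer of blue bangles fills its bottom, top 25 mm above the bench. The point is the centre of its mouth at rim level, 130 mm above the bench; z up. An identical tub is empty; the two may be swapped.
- spindle_center (a point): Loaded spindle, 0.12 kg: white foot 56 mm diameter, 5 mm thick; white post 20 mm diameter, its top 80 mm above the foot's underside; four blue bangles (54 mm diameter) round it from 5 to 41 mm up. The bare post above them is the grip. Point on its axis, 40 mm above the foot's underside; z up. A like spindle has no bangles; the two may be swapped.
- lid_center (a point): Large lid, white, 0.15 kg: disc 158 mm diameter, 5 mm thick; under it a plug 12 mm deep, tapering from 132 to 116 mm diameter; on top an upright grey knob 24 mm diameter, 33 mm high. Point on its axis, 25 mm above the plug's underside, 25 mm below the knob's top; z up. Fully home it is 13 mm above the rim. The small lid (100 mm) may be swapped with it.
Mind the look-alikes: they are no part of the job. Leave any pink look-alike of the part that bears lid_center alone.

How it is judged (in metres and radians):
On the way:
1. the loaded spindle stands upright and released inside the tub with the bangles, before the lid goes on (horizontal distance between spindle_center and tub_rim below 0.05 m and z of spindle_center in the frame of tub_rim below -0.055 m and angle between spindle_center's own z axis and vertical below 0.2 rad and contact force between the fingers and spindle below 0.1 N), for 0.2 s.
At the end, for the whole second after the job is handed in: The tub with bangles is upright on the bench (6 degrees); the loaded spindle stands in it (within 50 mm of its axis, 11 degrees of upright); the large lid is level on its rim (6 degrees), centred within 12 mm, at most 5 mm above fully home; all released and at rest (all of step 1 and angle between each of tub_rim, lid_center's own z axis and vertical below 0.1 rad and height (world z) of tub_rim below 0.14 m and horizontal distance between lid_center and tub_rim below 0.012 m and z of lid_center in the frame of tub_rim between 0.005 and 0.018 m and linear speed of each of tub, lid, spindle below 0.02 m/s); the robot touches nothing.
It also fails if it takes over 58 s, if anything falls off the work surface, if the arm or the gripper's body presses on something with over 40 N, if the wrist force passes 120 N, or if a joint passes its speed limit or range.

ROBOT

A 7-joint arm with a two-finger parallel gripper is mounted at the origin on the work surface. World frame = base frame: x ahead of the robot, y to its left, z up, the work surface at z = 0. Lengths are in mm, angles in rad, forces in N, time in s.
With the tool pointing down it reaches from about 400 to 900 mm from the base axis. Payload 5.5 kg.
Tool frame: the origin (TCP) lies on the centre line of the jaws, within the pads' length; the fingertips stand manip.finger_overhang ahead of it and the grasp point (between the pads) is the TCP (manip.finger_overhang is the distance from the TCP to the fingertips, in mm); z points along the fingers, y is the line along which they close (so a half turn about z gives the same grasp; the last joint's range is limited). The gripper opens to 85 mm and grips with 20 to 120 N. Pads are 22 mm wide; open, the fingers measure 114 mm over their backs; the gripper's body (76 mm by 85 mm) begins 54 mm behind the grasp point. The pads swing forward as they close: fully open they stand 13 mm farther back than shut.
Start: joints at [1.461, 0.501, -0.427, 1.55, 0.221, 1.138, -0.21], TCP at [236.778, -605.339, 250.31] pointing down, gripper open.
Joint ranges: [-2.88, 2.88], [-0.31, 2.03], [-1.54, 1.56], [0.2, 2.42], [-1.41, 4.55], [0.19, 2.02], [-2.57, 2.57]. Speed limits (rad/s): [2.57, 2.57, 3.14, 3.14, 3.14, 3.14, 3.14].

INTERFACE

Orientations are given as a rotation vector (axis times angle).
In Python, from plant import manip gives the robot as it stands.
- The arm moves only by the tool jog_arm, never from a script. Its argument "moves" is a list that holds one entry, the list of rows, each a list of 7 numbers: the turn, a rotation vector about the tool's x, y, z in degrees, then the shift along the tool's x, y, z in cm, then the closure in counts, from 0 (fully open) to 255 (shut). A call has 1 to 12 rows; each row is the pose to reach, as a shift and turn from the pose commanded when the call began, along the tool's axes at that moment; what a row does not reach only later rows make up. A row lasts 1/8 s, in which the tool goes at most 62.5 mm and 10.7 degrees, less where a joint would pass 70% of its speed; a pose out of reach is approached as far as the arm can. A call with a gripper value outside its range is refused whole. The fingers move at their own pace and stop on an object; "force" is the grip in N (left out, the last holds). Time passes only in rows, so rows that repeat a pose let the fingers close. It gives the time, the measured TCP pose, the force, the opening and the grip force at its end, in the units of the state.
- manip.get_obs(): the state, without advancing time (a new reading comes with each control period).
- manip.snapshot(name): name is "scene" or "top"; returns a dict with "frame" (400x640x3 uint8, blue, green, red), "intrinsics" (3x3 intrinsics, pixels), "cam_to_world" (4x4, takes a point from camera to world coordinates). Camera axes: x right, y up, looking along -z (the intrinsics and any distortion apply to the point x, -y, -z); pixel columns grow to the right and rows downward; lengths in mm; the calibration is good to about 2 mm. A picture is of the moment at which its call begins. There is no depth.
- manip.sign_off(): hands the job in; it is judged then, once.
The state is a dict: "time_s": time; "qpos": joint angles; "joint_velocities": joint speeds; "tau": joint torques, N m; "position": TCP position; "tool_rot": TCP orientation; "contact_force": force on the tool from outside, world axes, zero at the start; "ft_torque": the same for the moment, N m; "grip_width": finger opening in mm; "finger_force": force on a finger pad.
Only numpy, scipy, OpenCV 4.12 (cv2) and the standard library are available. Lean on these libraries where they do the work, as an engineer would, in place of code of your own. Each camera call takes 0.05 s, during which the arm holds its last target. There are 200 camera calls.

## Working session

There is one attempt and no reset: what is moved stays moved. The work goes in short steps, Python scripts to look and compute and a tool call to move; the robot and the scene stay as the last step left them, time stands still between calls to the robot, and variables do not carry over. Pictures are saved under pics/ and viewed, at most 10 in all, crops included, and the job is handed in when it is done.

Besides the shell and the picture viewer there is one more tool, called after "Call:" as name(argument=value, ...) on one line, values as JSON. jog_arm: Moves the arm, as the interface text tells. Its arguments: {"type":"object","properties":{"moves":{"type":"array","items":{"type":"array","items":{"type":"array","items":{"type":"number"}}}},"force":{"type":"number"}},"required":["moves"]}

```bash
mkdir -p pics; ls; cat > h.py <<'E'
import numpy as np,cv2
from plant import manip
from scipy.spatial.transform import Rotation as R
def snap(n,f):
    s=manip.snapshot(n); cv2.imwrite('pics/%s.png'%f,s['frame']); np.savez('pics/%s.npz'%f,K=s['intrinsics'],T=s['cam_to_world']); return s
def ray(f,u,v):
    d=np.load('pics/%s.npz'%f); K,T=d['K'],d['T']
    r=np.linalg.inv(K)@[u,v,1]; r=T[:3,:3]@[r[0],-r[1],-r[2]]
    return T[:3,3],r/np.linalg.norm(r)
def atz(f,u,v,z):
    o,r=ray(f,u,v); return (o+r*(z-o[2])/r[2]).round(1)
def tri(a,b):
    A=[];B=[]
    M=np.zeros((3,3));b_=np.zeros(3);L=[ray(*a),ray(*b)]
    for o,r in L:
        P=np.eye(3)-np.outer(r,r);M+=P;b_+=P@o
    X=np.linalg.solve(M,b_); return X.round(1),[float(np.linalg.norm((np.eye(3)-np.outer(r,r))@(X-o)).__round__(1)) for o,r in L]
def proj(f,p):
    d=np.load('pics/%s.npz'%f); q=np.linalg.inv(d['T'])@[*p,1]; q=d['K']@[q[0],-q[1],-q[2]]; return (q[:2]/q[2]).round(1)
E
python3 - <<'E'
from h import *
for n in('scene','top'):
    s=snap(n,n+'0');print(s['intrinsics'],s['cam_to_world'].round(2), [k for k in s])
o=manip.get_obs();print(o, manip.finger_overhang)
print(R.from_rotvec(o['tool_rot']).as_matrix().round(3))
E
```

```text
pics
[[400.65846766   0.         323.31686413]
 [  0.         400.65846766 200.10576848]
 [  0.           0.           1.        ]] [[-1.30000e-01 -8.30000e-01  5.50000e-01  1.10813e+03]
 [ 9.90000e-01 -1.00000e-01  9.00000e-02  2.12860e+02]
 [-2.00000e-02  5.50000e-01  8.30000e-01  1.07375e+03]
 [ 0.00000e+00  0.00000e+00  0.00000e+00  1.00000e+00]] ['frame', 'intrinsics', 'cam_to_world']
[[478.63021178   0.         313.60209086]
 [  0.         478.63021178 191.45058486]
 [  0.           0.           1.        ]] [[-2.00000e-02  9.80000e-01 -2.10000e-01  1.42850e+02]
 [-1.00000e+00 -2.00000e-02  1.00000e-02  9.05200e+01]
 [ 0.00000e+00  2.10000e-01  9.80000e-01  1.52461e+03]
 [ 0.00000e+00  0.00000e+00  0.00000e+00  1.00000e+00]] ['frame', 'intrinsics', 'cam_to_world']
{'time_s': 0.1, 'qpos': array([ 1.46116967,  0.50179763, -0.42680241,  1.55131016,  0.2207878 ,
        1.13826407, -0.2102963 ]), 'joint_velocities': array([ 4.01371223e-04, -1.40228074e-03, -2.66755303e-05, -3.67110766e-03,
        9.37150473e-04,  1.15811056e-03,  4.22571430e-04]), 'tau': array([-1.15214157e-02, -5.70810056e+01, -5.83824769e+00, -2.81751859e+01,
        1.06417926e-02,  5.51474965e-03,  3.18347077e-05]), 'position': array([ 236.52188975, -604.83270823,  249.34994388]), 'tool_rot': array([-3.08546935e+00, -5.81985543e-01,  3.60288961e-04]), 'contact_force': array([ 0.26598183, -0.85434696,  0.2130785 ]), 'ft_torque': array([ 0.0275429 , -0.01025284,  0.00564358]), 'finger_force': 0.0, 'grip_width': 85.44409957661993} 19.0
[[ 0.931  0.364 -0.001]
 [ 0.364 -0.931  0.002]
 [ 0.    -0.002 -1.   ]]
```

View pics/scene0.png

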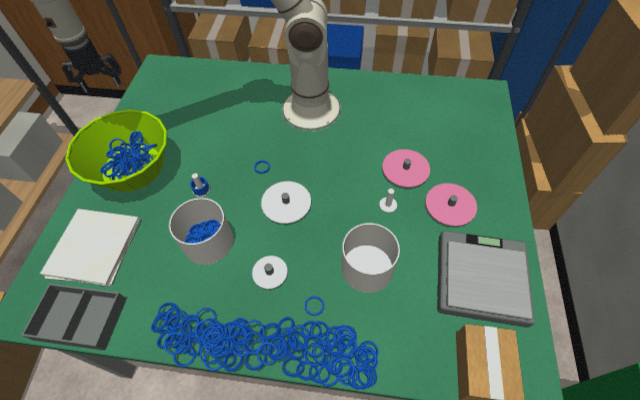

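View pics/top0.png

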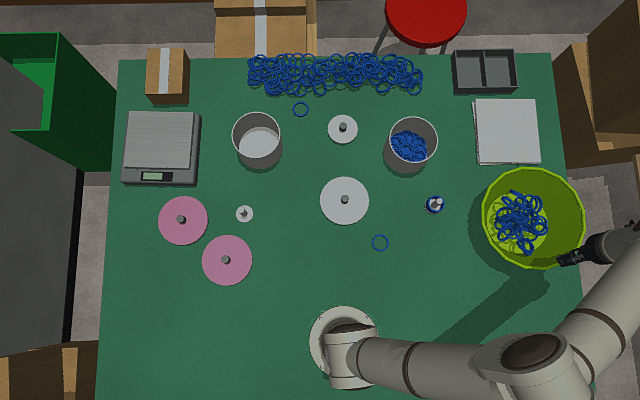

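The scene view shows the filled tub at about (203,230), the loaded spindle at (199,184) and the large lid at (286,202). In the top view they are at (413,140), (435,205) and (345,200). The pink lids, the empty tub and the small lid are elsewhere. I'll enlarge both views.

```bash
python3 - <<'E'
from h import *
for n,u,v in(('scene',165,155),('top',305,110)):
    im=cv2.imread(f'pics/{n}0.png')[v:v+120,u:u+160]
    im=cv2.resize(im,None,fx=5,fy=5,interpolation=cv2.INTER_CUBIC)
    for k in range(0,160,10):
        cv2.putText(im,str(u+k),(k*5,8),0,.3,(0,255,255),1); cv2.line(im,(k*5,10),(k*5,16),(0,255,255),1)
        if k<120: cv2.putText(im,str(v+k),(0,k*5+4),0,.3,(0,255,255),1); cv2.line(im,(20,k*5),(26,k*5),(0,255,255),1)
    cv2.imwrite(f'pics/{n}0c.png',im)
E
```

```text
(no output)
```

View pics/scene0c.png

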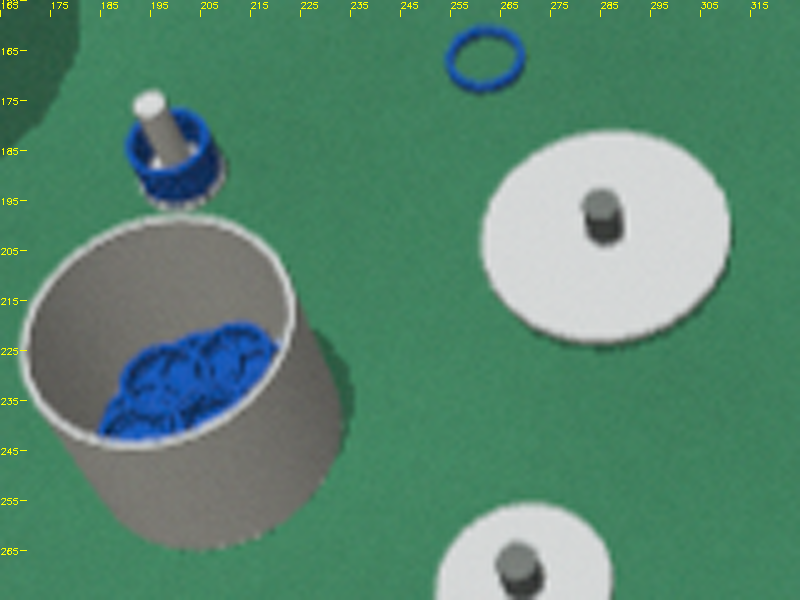

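View pics/top0c.png

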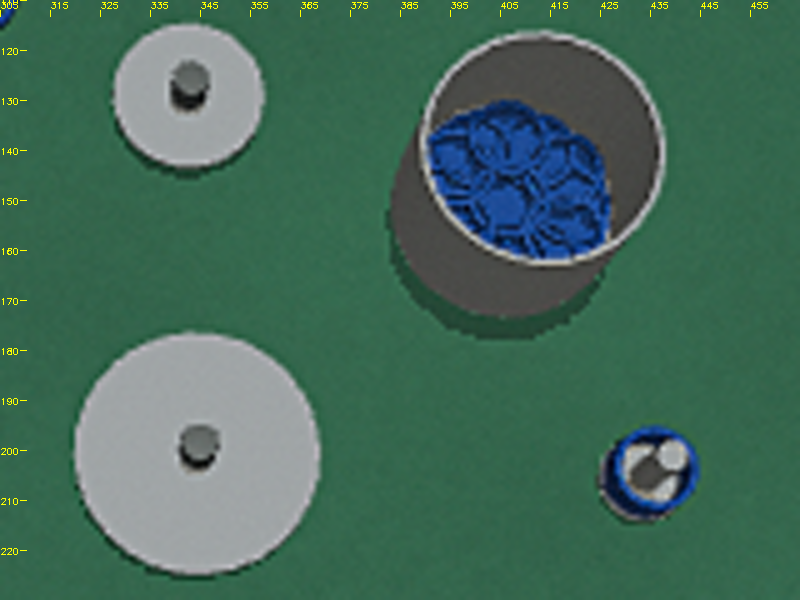

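The crops give these pixel positions, scene then top:
- **Spindle top:** (195,175.8) and (439.6,200.8).
- **Rim bounding box:** u 169.4–224.2, v 198–244.4 in scene. In top, u 389.2–438.2, v 116.4–163.
- **Knob top:** (285.4,195.4) and (345,198.2).
- **Lid disc box:** u 261–311.4, v 181–223.8 in scene. In top, u 319.6–369.2, v 176.4–225.

```bash
python3 - <<'E'
from h import *
from scipy.optimize import least_squares
print('spindle top',tri(('scene0',195,175.8),('top0',439.6,200.8)))
print('knob',tri(('scene0',285.4,195.4),('top0',345,198.2)))
a=np.linspace(0,2*np.pi,181)
def box(f,p,r):
    q=np.array([proj(f,p[:3]+r*np.array([np.cos(t),np.sin(t),0])) for t in a]);return [q[:,0].min(),q[:,0].max(),q[:,1].min(),q[:,1].max()]
for nm,r,x0,bs,bt in(('rim',75,[600,-150,130],[169.4,224.2,198,244.4],[389.2,438.2,116.4,163]),('lid',79,[450,0,17],[261,311.4,181,223.8],[319.6,369.2,176.4,225])):
    for fixr in(1,0):
        f=lambda p:np.r_[np.array(box('scene0',p,r if fixr else p[3]))-bs,np.array(box('top0',p,r if fixr else p[3]))-bt]
        s=least_squares(f,x0 if fixr else x0+[r],diff_step=1e-2);print(nm,s.x.round(1),s.fun.round(1))
E
```

```text
spindle top (array([ 414.8, -303.8,   77.9]), [2.1, 2.1])
knob (array([434.1, -15. ,  49.1]), [2.0, 2.0])
rim [ 597.5 -224.8  127.3] [-0.7 -0.5 -0.3  0.2 -0.8 -0.7  0.1  0.4]
rim [ 597.5 -224.9  127.4   74.7] [-0.7 -0.7 -0.2  0.1 -0.6 -0.8  0.2  0.3]
lid [436.4   0.   21.3] [ 4.   3.8  0.2 -0.7 -5.2 -5.4 -1.  -1.1]
lid [434.2 -15.2  16.1  80. ] [-0.6 -0.4 -0.1 -0.7 -0.7 -0.5 -0.3  0. ]
```

Call:
jog_arm(moves=[[[0,0,0,4.6,-3.6,0,0],[0,0,0,9.2,-7.2,0,0],[0,0,0,13.8,-10.8,0,0],[0,0,0,18.4,-14.4,0,0],[0,0,0,23,-18,0,0],[0,0,0,27.55,-21.55,0,0],[0,0,0,27.55,-21.55,4,0],[0,0,0,27.55,-21.55,8,0],[0,0,0,27.55,-21.55,10,0],[0,0,0,27.55,-21.55,10,0],[0,0,0,27.55,-21.55,10,0]]], force=40)

```text
time_s: 1.48
position: [415.4, -304.5, 151.0]
tool_rot: [3.087, 0.582, 0.001]
contact_force: [-0.4, 0.4, -0.3]
grip_width: 85.5
finger_force: 0.0
```

Call:
jog_arm(moves=[[[0,0,0,0,0,3,0],[0,0,0,0,0,6,0],[0,0,0,0,0,8,0],[0,0,0,0,0,8.6,0],[0,0,0,0,0,8.6,0],[0,0,0,0,0,8.6,120],[0,0,0,0,0,8.6,255],[0,0,0,0,0,8.6,255],[0,0,0,0,0,8.6,255],[0,0,0,0,0,8.6,255],[0,0,0,0,0,8.6,255],[0,0,0,0,0,8.6,255]]], force=40)

```text
time_s: 2.98
position: [414.9, -304.3, 64.4]
tool_rot: [3.087, 0.582, -0.0]
contact_force: [-0.1, 0.5, 3.7]
grip_width: 18.7
finger_force: 39.1
```

Call:
jog_arm(moves=[[[0,0,0,0,0,-1,255],[0,0,0,0,0,-4,255],[0,0,0,0,0,-8,255],[0,0,0,0,0,-12,255],[0,0,0,0,0,-16,255],[0,0,0,0,0,-18,255],[0,0,0,0,0,-18,255],[0,0,0,0,0,-18,255]]])

```text
time_s: 3.98
position: [414.1, -304.0, 243.5]
tool_rot: [-3.086, -0.582, 0.002]
contact_force: [-0.3, 0.6, -2.1]
grip_width: 19.2
finger_force: 39.3
```

```bash
python3 - <<'E'
from h import *
o=manip.get_obs();print(o['position'],o['grip_width'],o['finger_force'],o['contact_force'])
a=snap('scene','scene1')['frame'];b=snap('top','top1')['frame']
ims=[]
for f,im in(('scene1',a),('top1',b)):
    u,v=proj(f,o['position']).astype(int);u=max(u,60);print(f,u-50,v-60)
    ims.append(cv2.resize(im[v-60:v+60,u-40:u+40],None,fx=5,fy=5,interpolation=cv2.INTER_CUBIC))
cv2.imwrite('pics/c1.png',np.hstack(ims))
E
```

```text
[ 414.12427563 -303.98231314  243.45846407] 19.155879681913017 39.27609622478485 [-0.28286873  0.55836771 -2.06666248]
scene1 127 79
top1 404 129
```

View pics/c1.png

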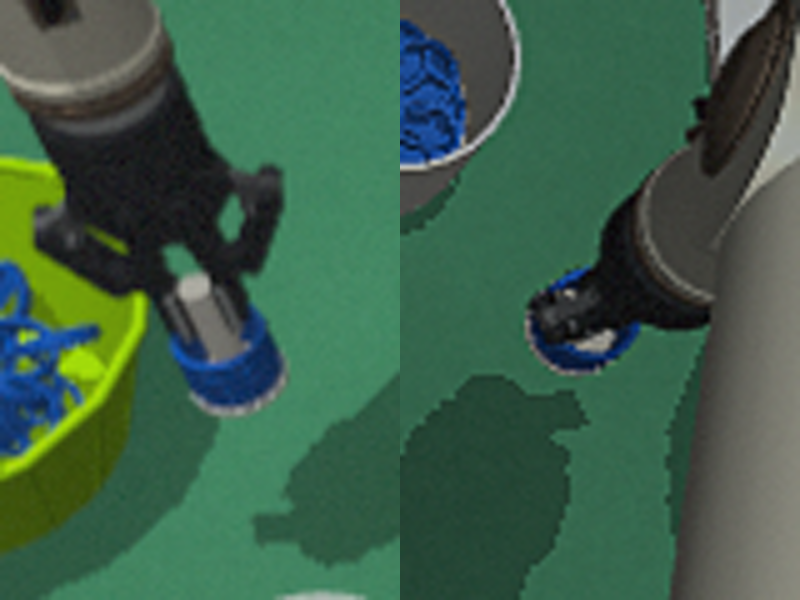

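The spindle hangs upright in the grip. Next I move it over the tub and lower it.

Call:
jog_arm(moves=[[[0,0,0,5,-0.2,0,255],[0,0,0,10,-0.4,0,255],[0,0,0,15,-0.6,0,255],[0,0,0,19.9,-0.75,0,255],[0,0,0,19.9,-0.75,0,255],[0,0,0,19.9,-0.75,0,255],[0,0,0,19.9,-0.75,4,255],[0,0,0,19.9,-0.75,8,255],[0,0,0,19.9,-0.75,11,255],[0,0,0,19.9,-0.75,13,255],[0,0,0,19.9,-0.75,14,255],[0,0,0,19.9,-0.75,14,255]]])

```text
time_s: 5.58
position: [597.2, -225.1, 104.2]
tool_rot: [-3.087, -0.581, 0.001]
contact_force: [-0.7, -0.4, -1.2]
grip_width: 19.2
finger_force: 39.4
```

Call:
jog_arm(moves=[[[0,0,0,0,0,0.4,255],[0,0,0,0,0,0.7,255],[0,0,0,0,0,1.0,255],[0,0,0,0,0,1.2,255],[0,0,0,0,0,1.3,255],[0,0,0,0,0,1.3,255],[0,0,0,0,0,1.3,255]]])

```text
time_s: 6.45
position: [597.5, -224.8, 91.4]
tool_rot: [3.087, 0.582, 0.0]
contact_force: [0.1, -0.6, -0.8]
grip_width: 19.0
finger_force: 39.4
```

Call:
jog_arm(moves=[[[0,0,0,0,0,0.1,255],[0,0,0,0,0,0.2,255],[0,0,0,0,0,0.3,255],[0,0,0,0,0,0.3,255]]])

```text
time_s: 6.95
position: [597.7, -224.7, 89.4]
tool_rot: [3.087, 0.582, 0.0]
contact_force: [-2.7, 1.1, 5.9]
grip_width: 19.0
finger_force: 40.2
```

Call:
jog_arm(moves=[[[0,0,0,0,0,0,180],[0,0,0,0,0,0,160],[0,0,0,0,0,0,130],[0,0,0,0,0,0,110],[0,0,0,0,0,0,110],[0,0,0,0,0,0,110],[0,0,0,0,0,-2,110],[0,0,0,0,0,-5,110],[0,0,0,0,0,-10,110],[0,0,0,0,0,-16,110],[0,0,0,0,0,-16,110]]])

```text
time_s: 8.32
position: [601.3, -225.1, 256.1]
tool_rot: [3.081, 0.582, 0.016]
contact_force: [0.1, -0.7, 0.1]
grip_width: 48.6
finger_force: 0.0
```

Call:
jog_arm(moves=[[[0,0,0,0,0,0,110],[0,0,0,-1.5,-5,0,80],[0,0,0,-3,-10,0,40],[0,0,0,-4.5,-15,0,0],[0,0,0,-6,-20,0,0],[0,0,0,-7.55,-25.5,0,0],[0,0,0,-7.55,-25.5,4,0],[0,0,0,-7.55,-25.5,8,0],[0,0,0,-7.55,-25.5,11,0],[0,0,0,-7.55,-25.5,11,0],[0,0,0,-7.55,-25.5,11,0]]])

```text
time_s: 9.7
position: [434.3, -14.6, 138.7]
tool_rot: [-3.087, -0.583, 0.0]
contact_force: [-0.7, 0.3, 0.8]
grip_width: 85.4
finger_force: 0.0
```

```bash
python3 - <<'E'
from h import *
o=manip.get_obs();print(o['position'],o['qpos'].round(2))
a=snap('scene','scene2')['frame'];b=snap('top','top2')['frame']
A=cv2.resize(a[180:280,160:240],None,fx=5,fy=5,interpolation=cv2.INTER_CUBIC)
B=cv2.resize(b[100:200,375:455],None,fx=5,fy=5,interpolation=cv2.INTER_CUBIC)
cv2.imwrite('pics/c2.png',np.hstack([A,B]))
E
```

```text
[434.26963395 -14.58382548 138.65289787] [ 0.6   0.33 -0.71  2.16  0.32  0.75 -1.52]
```

View pics/c2.png

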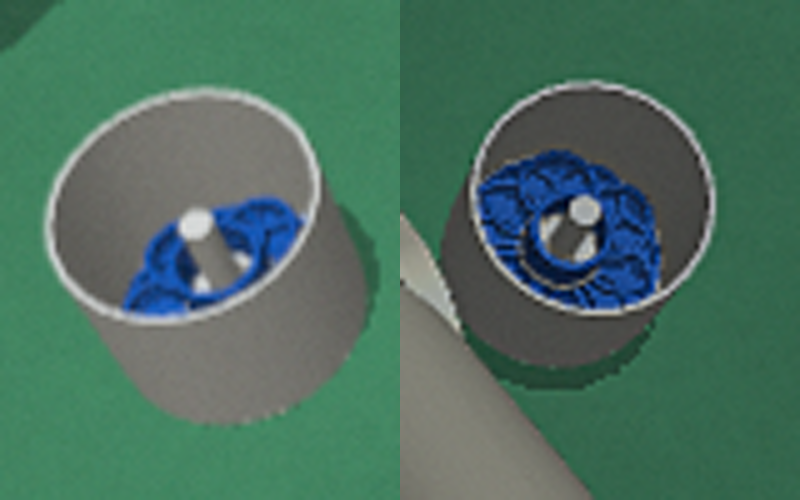

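The loaded spindle stands upright in the tub. The rim box is unchanged: u 169–224.2 in scene and 389.2–438.2 in top. Next is the lid.

Call:
jog_arm(moves=[[[0,0,0,0,0,4,0],[0,0,0,0,0,7,0],[0,0,0,0,0,9,0],[0,0,0,0,0,9.8,0],[0,0,0,0,0,9.8,0],[0,0,0,0,0,9.8,120],[0,0,0,0,0,9.8,255],[0,0,0,0,0,9.8,255],[0,0,0,0,0,9.8,255],[0,0,0,0,0,9.8,255],[0,0,0,0,0,9.8,255]]], force=60)

```text
time_s: 11.18
position: [434.6, -14.9, 40.9]
tool_rot: [3.087, 0.582, 0.001]
contact_force: [-1.2, -0.7, 6.7]
grip_width: 22.3
finger_force: 58.4
```

Call:
jog_arm(moves=[[[0,0,0,0,0,-1,255],[0,0,0,0,0,-4,255],[0,0,0,0,0,-8,255],[0,0,0,0,0,-12,255],[0,0,0,0,0,-16,255],[0,0,0,0,0,-18,255],[0,0,0,0,0,-18,255],[0,0,0,0,0,-18,255]]])

```text
time_s: 12.18
position: [433.4, -15.0, 219.6]
tool_rot: [-3.087, -0.582, 0.002]
contact_force: [-0.7, -0.1, -1.6]
grip_width: 22.1
finger_force: 59.0
```

Call:
jog_arm(moves=[[[0,0,0,1.3,4.2,0,255],[0,0,0,2.5,8.5,0,255],[0,0,0,3.8,12.7,0,255],[0,0,0,5,17,0,255],[0,0,0,6.3,21.2,0,255],[0,0,0,7.55,25.5,0,255],[0,0,0,7.55,25.5,0,255],[0,0,0,7.55,25.5,0,255],[0,0,0,7.55,25.5,0,255]]])

```text
time_s: 13.3
position: [596.8, -223.1, 219.6]
tool_rot: [-3.085, -0.585, 0.002]
contact_force: [-0.5, 0.7, -1.0]
grip_width: 22.6
finger_force: 59.1
```

```bash
python3 - <<'E'
from h import *
o=manip.get_obs();print(o['position'],o['contact_force'],o['grip_width'])
a=snap('scene','scene3')['frame'];b=snap('top','top3')['frame']
A=cv2.resize(a[160:280,160:240],None,fx=5,fy=5,interpolation=cv2.INTER_CUBIC)
B=cv2.resize(b[90:210,375:455],None,fx=5,fy=5,interpolation=cv2.INTER_CUBIC)
cv2.imwrite('pics/c3.png',np.hstack([A,B]))
E
```

```text
[ 596.78826627 -223.07746098  219.59930653] [-0.47891309  0.72619953 -0.97134402] 22.61117201520403
```

View pics/c3.png

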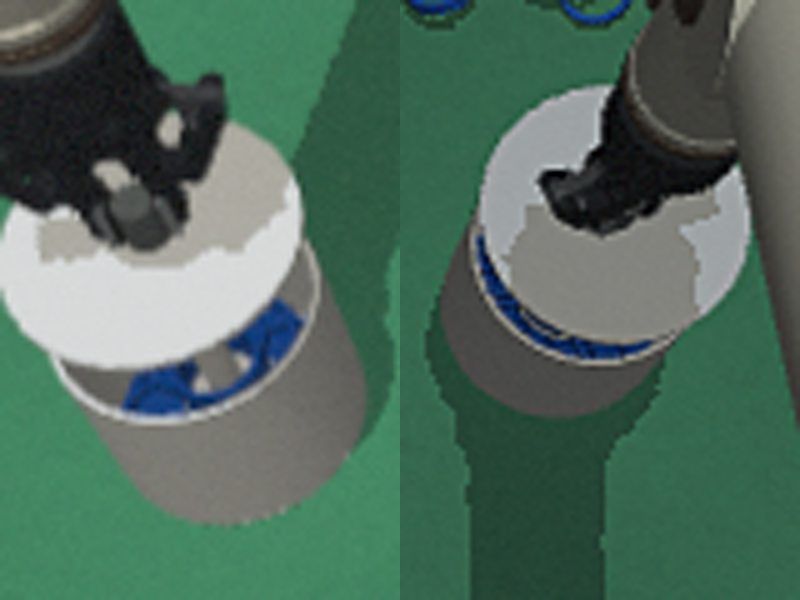

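The lid is held level above the tub, with the bangles and spindle visible below it. Lowering now.

Call:
jog_arm(moves=[[[0,0,0,0,0,2,255],[0,0,0,0,0,3.5,255],[0,0,0,0,0,4.5,255],[0,0,0,0,0,5,255],[0,0,0,0,0,5.4,255],[0,0,0,0,0,5.7,255],[0,0,0,0,0,5.8,255],[0,0,0,0,0,5.8,255]]])

```text
time_s: 14.4
position: [597.6, -224.9, 162.5]
tool_rot: [3.087, 0.582, 0.001]
contact_force: [-0.9, -0.5, -0.2]
grip_width: 22.1
finger_force: 59.1
```

Call:
jog_arm(moves=[[[0,0,0,0,0,0.1,255],[0,0,0,0,0,0.2,255],[0,0,0,0,0,0.3,255],[0,0,0,0,0,0.4,255],[0,0,0,0,0,0.4,255]]])

```text
time_s: 15.02
position: [597.5, -224.8, 159.0]
tool_rot: [3.087, 0.582, -0.0]
contact_force: [-1.8, 0.0, 4.2]
grip_width: 22.2
finger_force: 59.7
```

Contact came at the expected height, so the lid is home. Now I release it and retreat.

Call:
jog_arm(moves=[[[0,0,0,0,0,0,170],[0,0,0,0,0,0,150],[0,0,0,0,0,0,110],[0,0,0,0,0,0,80],[0,0,0,0,0,0,80],[0,0,0,0,0,0,80],[0,0,0,0,0,-2,80],[0,0,0,0,0,-5,80],[0,0,0,0,0,-9,80],[0,0,0,0,0,-11,80],[0,0,0,0,0,-11,80]]])

```text
time_s: 16.4
position: [598.5, -225.0, 270.6]
tool_rot: [3.085, 0.582, 0.005]
contact_force: [0.2, -0.6, -0.6]
grip_width: 58.9
finger_force: 0.0
```

Call:
jog_arm(moves=[[[0,0,0,-3,-5,0,80],[0,0,0,-6,-10,0,80],[0,0,0,-9,-15,0,80],[0,0,0,-10,-20,0,80],[0,0,0,-10,-24,0,80],[0,0,0,-10,-24,0,80],[0,0,0,-10,-24,0,80]]])

```text
time_s: 17.27
position: [416.6, -38.4, 267.7]
tool_rot: [-3.087, -0.582, 0.001]
contact_force: [0.5, 0.2, 0.1]
grip_width: 58.7
finger_force: 0.0
```

```bash
python3 - <<'E'
from h import *
o=manip.get_obs();print(o['position'],o['contact_force'],o['grip_width'],o['time_s'])
a=snap('scene','scene4')['frame'];b=snap('top','top4')['frame']
A=cv2.resize(a[170:270,160:240],None,fx=5,fy=5,interpolation=cv2.INTER_CUBIC)
B=cv2.resize(b[100:200,375:455],None,fx=5,fy=5,interpolation=cv2.INTER_CUBIC)
cv2.imwrite('pics/c4.png',np.hstack([A,B]))
p=np.array([597.5,-225,135]);t=np.linspace(0,6.29,200)
for f in('scene4','top4'):
    q=np.array([proj(f,p+79*np.array([np.cos(x),np.sin(x),0])) for x in t]);print(f,'expected box',q.min(0),q.max(0),'knob',proj(f,[597.5,-225,168]))
E
```

```text
[416.55000137 -38.36438269 267.69410429] [0.51955415 0.15226251 0.12462992] 58.71957828657646 17.275
scene4 expected box [166.1 195.1] [224.4 244.6] knob [192.  212.5]
top4 expected box [387.6 114.4] [439.5 164. ] knob [415.8 135.4]
```

View pics/c4.png

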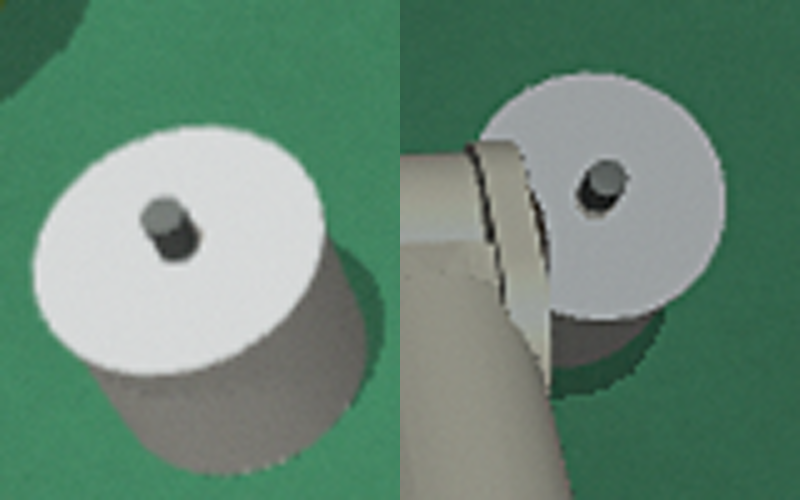

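The lid lies flat and fully home. In scene its box is u 166.5–225, v 195–245, with the knob at (192.4,213.2). In top the knob is at (416.4,135.4). All are within 1 px of the values expected for a lid fully home.

```bash
python3 -c "
from plant import manip
print(manip.sign_off())"
```

```text
the job is handed in; nothing more can be done
None
```

The loaded spindle stands upright in the tub with the bangles, the large lid is on flat and within 1 px of fully home in both camera views, and I handed the job in at about 17 s; the sign-off returned no verdict.

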